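# Inspect two soaps under the swing-arm magnifier

## Robot

A 6-joint arm with a two-finger parallel gripper is mounted at the origin on a cart in front of the work surface, level with it; the furniture and walls round the work are solid. World frame = base frame: x ahead of the robot, y to its left, z up, the work surface at z = 0. Lengths are in m, angles in rad, forces in N, time in s.
With the tool pointing down it reaches from about 0.325 to 0.85 m from the base axis. Payload 4.4 kg.
Tool frame: the origin (TCP) lies at the very end of the fingers, on their centre line; the grasp point (between the pads) lies 19 mm behind it; z points along the fingers, y is the direction in which the jaws open and shut (so a half turn about z gives the same grasp; the last joint's range is limited). The gripper opens to 94 mm and grips with 3 to 60 N. Pads are 16 mm wide; open, the fingers measure 119 mm over their backs; the gripper's body (75 mm by 177 mm) begins 78 mm behind the grasp point.
Start: joints at [-1.407, 0.207, 1.542, -0, 1.393, -0.15], TCP at [0.177, -0.547, 0.205] pointing down, gripper open.
Joint ranges: [-2.73, 2.73], [-0.86, 2.22], [0.23, 2.46], [-1.11, 4.25], [0.08, 2.63], [-2.82, 2.82]. Speed limits (rad/s): [2.79, 2.79, 3.14, 3.14, 3.14, 3.14].

## Interface

Orientations are given as a unit quaternion [w, x, y, z].
In Python, from workcell import bot, cams gives the robot as it stands.
- The arm moves only by the tool play_rows, never from a script. Its argument "deltas" is a list of rows, each a list of 3 entries, a list of its own where there are three numbers: the closure, from 0 (fully open) to 1 (shut), then the shift along the tool's x, y, z in cm, then the turn, a rotation vector about the tool's x, y, z in degrees. In form: [[hand, [dx, dy, dz], [rx, ry, rz]], ...]. A call has 1 to 12 rows; each row is the pose to reach, as a shift and turn from the pose commanded when the call began, along the tool's axes at that moment; what a row does not reach only later rows make up. A row lasts 1/8 s, in which the tool goes at most 62.5 mm and 10.7 degrees, less where a joint would pass 70% of its speed; a pose out of reach is approached as far as the arm can. A call with a gripper value outside its range is refused whole. The fingers move at their own pace and stop on an object; "squeeze" is the grip in N (left out, the last holds). Time passes only in rows, so rows that repeat a pose let the fingers close. It gives the time, the measured TCP pose, the force and the opening at its end, in the units of the state.
- bot.get_state(): the state, without advancing time (a new reading comes with each control period).
- cams.capture(name): name is "scene" or "top" or "wrist"; returns the picture (384x512x3 uint8, red, green, blue); there is no depth.
- cams.get_calibration(name): a dict with "intrinsics" (3x3 intrinsics, pixels), "dist_coeffs" ([k1, k2, p1, p2, k3] as OpenCV has them; the pictures are not rectified), "extrinsics" (4x4, takes a point from camera to world coordinates). Camera axes: x right, y up, looking along -z (the intrinsics and any distortion apply to the point x, -y, -z); pixel columns grow to the right and rows downward; lengths in m; the calibration is good to about 2 mm. A picture is of the moment at which its call begins: read the wrist's pose just before it. get_calibration takes no time and is no camera call; for the wrist camera it gives the pose at the moment of the call.
- bot.job_done(): hands the job in, once; it reports no verdict.
The state is a dict: "t": time; "joint_positions": joint angles; "joint_velocities": joint speeds; "joint_efforts": joint torques, N m; "position": TCP position; "ee_rot": TCP orientation; "contact_force": force on the tool from outside, world axes, zero at the start; "ft_torque": the same for the moment, N m; "finger_gap": opening from 0.0 (shut) to 1.0 (fully open).
Only numpy, scipy, OpenCV 4.12 (cv2) and the standard library are available. Lean on these libraries where they do the work, as an engineer would, in place of code of your own. Each camera call takes 0.05 s, during which the arm holds its last target.

## Task

Check two of the three soaps on the inspection stand with its swing-arm magnifier: with one finger against the side of the flat arm, push it round until the lens is centred over the heart-shaped soap and let it stand there still for two seconds; then push the arm round until the lens is centred over the rose-shaped soap and leave it there. Push gently and only on the arm, keep off the lens and its ring, grasp nothing, and leave the soaps and the things lying around where they are.

Things in the scene. Friction and masses are not known exactly. Their poses are not given: they have to be found in the camera images.
- pivot (a point): Inspection stand: a plywood board (270 x 330 mm, 12 mm thick) fixed on the table, with a dark steel post near the edge that faces the robot. This point lies on the upright pivot axis at the mid height of the swing arm, 100 mm above the table; the point's x axis runs along the middle of the board, away from the robot, z up. The hub round the axis is 34 mm across; with its cap it ends 122 mm above the table. Post and foot below are within 32 mm of the axis
- swing_arm (a joint): Angle of the swing arm about the pivot (rad): 0 = the arm lies along the pivot point's x axis, positive = anticlockwise seen from above; stops at -1.35 and 1.35. The arm is a flat aluminium bar on edge, 10 mm thick, 22 mm high (89 to 111 mm above the table), bare from 17 to 105 mm from the axis; its free end carries the lens. It turns stiffly (about 2 N pushed at 80 mm from the axis) and stays where it is left, without swinging on
- lens_center (a point): Centre of the round clear lens at the arm's end, 160 mm from the pivot axis and 100 mm above the table. Its black ring is 111 mm across outside and 11 mm thick. The point's x axis runs along the arm, away from the pivot
- heart_soap_center (a point): Heart-shaped soap with fluted sides, 57 x 65 x 37 mm, loose on one of three round grey mats on the board (which one varies); this point is its middle, 18 mm above its underside. The mats lie 160 mm from the pivot axis, at -0.8, 0 and 0.8 rad of the arm's angle; a soap lies within a few mm of its mat's middle. The soaps' tops are about 49 mm above the table, well below arm and lens
- rose_soap_center (a point): Rose-shaped soap with curled petals, 68 x 68 x 34 mm, on another of the mats; this point is its middle, 18 mm above its underside
- dahlia_soap_center (a point): Dahlia-shaped soap with pointed petals, 75 x 75 x 35 mm, on the remaining mat, not to be inspected; this point is its middle, 18 mm above its underside
- scraper: Bench scraper, 82 x 115 x 16 mm, lying on the table to the right of the stand; origin under its middle. A bystander
- timer: Round dial timer, 61 mm across, 42 mm high, standing to the left of the stand; origin under its middle. A bystander
- tape: Roll of masking tape, 82 mm across, 24 mm high, lying to the right of the stand, beyond the scraper; origin under its middle. A bystander
There are look-alikes about, which are no part of the job. What is shaped like the part that bears rose_soap_center but red is not meant.

How it is judged:
On the way:
1. the lens stands still, centred over the heart-shaped soap (within 14 mm) for 1.2 s (horizontal distance between lens_center and heart_soap_center below 0.014 m and velocity of joint swing_arm between -0.05 and 0.05 rad/s), for 1.2 s.
At the end, for the whole second after the job is handed in: After the stop over the heart-shaped soap, the lens centre stands still within 14 mm (seen from above) of the middle of the rose-shaped soap, and all three soaps are within 8 mm of where they lay (horizontal distance between lens_center and rose_soap_center below 0.014 m and velocity of joint swing_arm between -0.05 and 0.05 rad/s and distance of each of heart_soap_center, rose_soap_center, dahlia_soap_center from where it was at the start of the episode below 0.008 m); the robot touches nothing.
It fails at once if a soap is moved or lifted (more than 8 mm) (distance of any of heart_soap_center, rose_soap_center, dahlia_soap_center from where it was at the start of the episode above 0.008 m).
It fails at once if the robot touches the lens or its ring (contact force between any of the arm, the fingers and swing_arm_c3 above 0.5 N).
It fails at once if the arm is pushed roughly (more than 20 N) (contact force between the fingers and swing_arm above 20 N).
It fails at once if the scraper, timer or tape is moved (more than 15 mm) (distance of any of scraper, timer, tape from where it was at the start of the episode above 0.015 m).
It fails at once if the arm's bar is taken between the fingers instead of being pushed with one (x of the grasp point in the frame of lens_center between -0.145 and -0.05 m and y of the grasp point in the frame of lens_center between -0.006 and 0.006 m and z of the grasp point in the frame of lens_center between -0.02 and 0.025 m).
It also fails if it takes over 67 s, if anything falls off the work surface, if the arm or the gripper's body presses on something with over 40 N, if the wrist force passes 120 N, or if a joint passes its speed limit or range.

## Working session

There is one attempt and no reset: what is moved stays moved. The work goes in short steps, Python scripts to look and compute and a tool call to move; the robot and the scene stay as the last step left them, time stands still between calls to the robot, and variables do not carry over. Pictures are saved under pics/ and viewed, and the job is handed in when it is done.

Besides the shell and the picture viewer there is one more tool, called after ">>>" as a command line: name --argument value ..., lists and objects as JSON in quotes. play_rows: Moves the arm, as the interface text tells. Its arguments: {"type":"object","properties":{"deltas":{"type":"array"},"squeeze":{"type":"number"}},"required":["deltas"]}

```bash
mkdir -p pics; cat > h.py <<'E'
import numpy as np,cv2
from workcell import bot,cams
def ray(name,px,cal=None):
    c=cal or cams.get_calibration(name);K=np.array(c['intrinsics']);D=np.array(c['dist_coeffs']);T=np.array(c['extrinsics'])
    u=cv2.undistortPoints(np.array(px,float).reshape(-1,1,2),K,D).reshape(-1,2)
    d=np.c_[u[:,0],-u[:,1],-np.ones(len(u))]@T[:3,:3].T
    return T[:3,3],d
def onz(name,px,z,cal=None):
    o,d=ray(name,px,cal);return o+d*((z-o[2])/d[:,2])[:,None]
def proj(name,P,cal=None):
    c=cal or cams.get_calibration(name);K=np.array(c['intrinsics']);D=np.array(c['dist_coeffs']);T=np.array(c['extrinsics'])
    q=(np.atleast_2d(P)-T[:3,3])@T[:3,:3]; q=q*[1,-1,-1]
    return cv2.projectPoints(q,np.zeros(3),np.zeros(3),K,D)[0].reshape(-1,2)
def snap(name,f):
    im=cams.capture(name);cv2.imwrite(f'pics/{f}.png',im[:,:,::-1]);return im
E
python3 - <<'E'
from h import *
s=bot.get_state();print(s['t'],s['position'],s['ee_rot'],s['finger_gap'])
for n in('scene','top','wrist'):
    snap(n,n+'0');c=cams.get_calibration(n);print(n,np.round(c['intrinsics'],1).tolist(),np.round(c['extrinsics'],3).tolist())
E
```

```text
0.0 [ 0.17735843 -0.5461181   0.20431033] [-1.12736287e-03  9.87716986e-01  1.56249432e-01 -5.95919028e-07] 1.0021963302424206
scene [[352.5, 0.0, 249.8], [0.0, 352.5, 194.2], [0.0, 0.0, 1.0]] [[-0.899, 0.249, -0.359, 0.22], [-0.437, -0.527, 0.729, 0.794], [-0.007, 0.812, 0.583, 0.727], [0.0, 0.0, 0.0, 1.0]]
top [[350.0, 0.0, 259.3], [0.0, 350.0, 197.2], [0.0, 0.0, 1.0]] [[-0.009, 0.992, -0.128, 0.48], [-1.0, -0.01, -0.006, -0.017], [-0.007, 0.128, 0.992, 1.116], [0.0, 0.0, 0.0, 1.0]]
wrist [[288.1, 0.0, 253.8], [0.0, 288.1, 191.5], [0.0, 0.0, 1.0]] [[0.308, 0.922, 0.235, 0.246], [-0.951, 0.299, 0.074, -0.524], [-0.002, -0.246, 0.969, 0.383], [0.0, 0.0, 0.0, 1.0]]
```

View pics/top0.png

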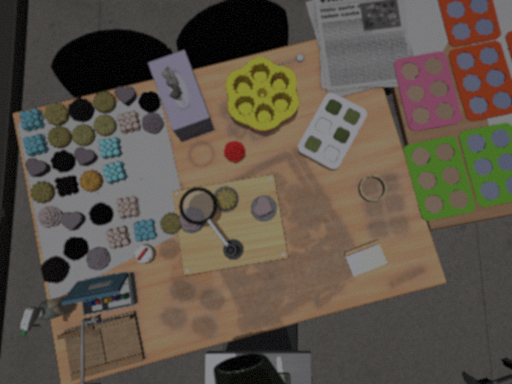

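View pics/scene0.png

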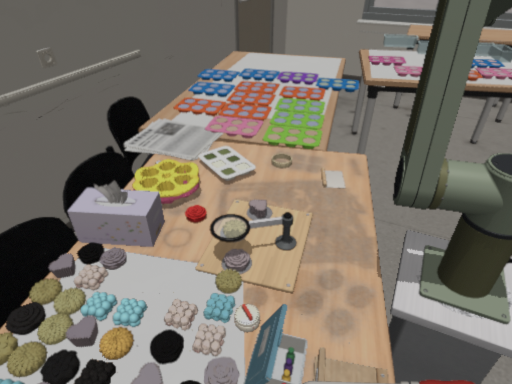

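View pics/wrist0.png

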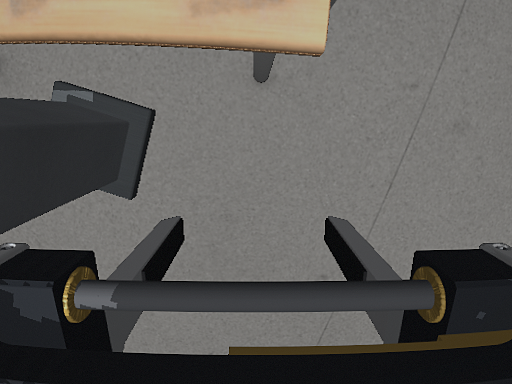

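```bash
python3 - <<'E'
import cv2
a=cv2.imread('pics/top0.png')[165:285,150:310];cv2.imwrite('pics/top0c.png',cv2.resize(a,None,fx=5,fy=5,interpolation=cv2.INTER_CUBIC))
a=cv2.imread('pics/scene0.png')[180:300,180:330];cv2.imwrite('pics/scene0c.png',cv2.resize(a,None,fx=5,fy=5,interpolation=cv2.INTER_CUBIC))
from h import *
print(onz('top',[[233,246],[198,206],[262,207],[227,198],[192,218]],.1))
print(onz('top',[[262,207],[227,198],[192,218]],.03))
E
```

```text
[[ 0.47004615  0.06631791  0.1       ]
 [ 0.58652119  0.16853562  0.1       ]
 [ 0.58179115 -0.01809475  0.1       ]
 [ 0.60922207  0.08404737  0.1       ]
 [ 0.55167605  0.1854406   0.1       ]]
[[ 0.58880757 -0.01818703  0.03      ]
 [ 0.61812899  0.09099458  0.03      ]
 [ 0.55661698  0.19937568  0.03      ]]
```

View pics/top0c.png

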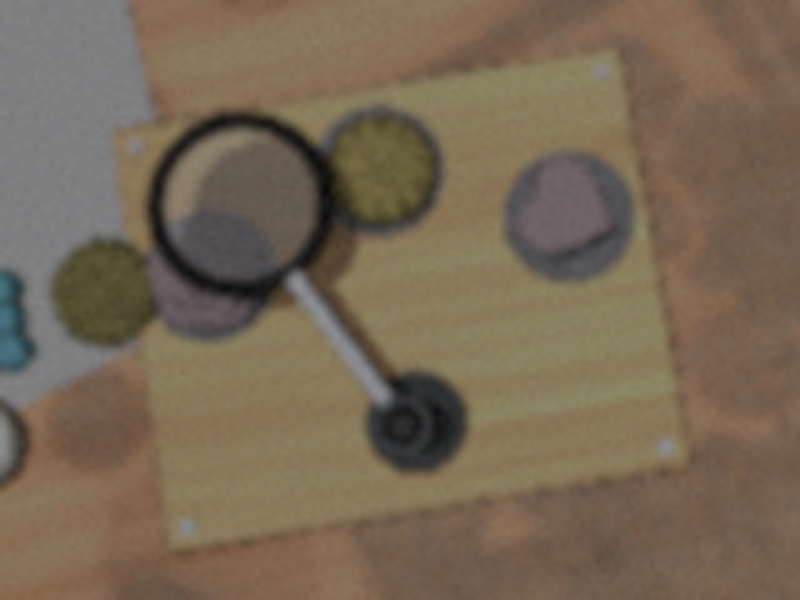

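View pics/scene0c.png

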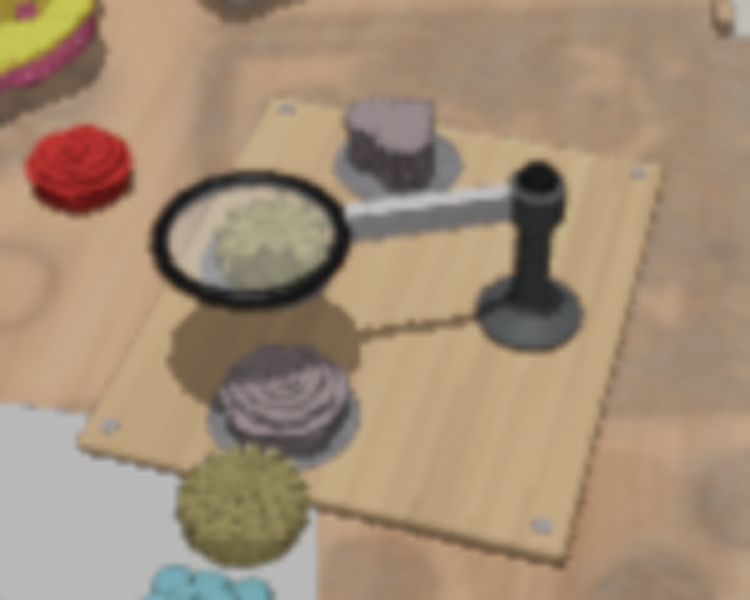

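```bash
python3 - <<'E'
from h import *
f=lambda p:np.array(p,float)/5+[150,165]
P=onz('top',f([[600,70],[135,145],[185,525],[665,447]]),.012)[:,:2];print(P)
# forward direction: from near to far
v=(P[0]-P[3])+(P[1]-P[2]);u=(P[1]-P[0])+(P[2]-P[3])
print(np.degrees(np.arctan2(v[1],v[0])),np.degrees(np.arctan2(u[1],u[0]))-90,np.linalg.norm(v)/2,np.linalg.norm(u)/2,P.mean(0))
piv=onz('top',f([[404,425]]),.122)[0,:2];foot=onz('top',f([[417,421]]),.014)[0,:2]
sc=lambda p:np.array(p,float)/5+[180,180]
print('piv',piv,foot, 'scene',onz('scene',sc([[538,178]]),.122)[0],'foot',onz('scene',sc([[529,312]]),.014)[0])
L=onz('top',f([[240,203]]),.1)[0,:2];print('lens',L,np.linalg.norm(L-piv),'scene',onz('scene',sc([[251,239]]),.1))
H=onz('top',f([[563,205],[569,216]]),.04);D=onz('top',f([[382,168]]),.04);print(H,D)
print('scene heart top',onz('scene',sc([[392,125]]),.049),'rose',onz('scene',sc([[284,395]]),.035),'dahlia',onz('scene',sc([[277,235]]),.035))
E
```

```text
[[ 0.68036376 -0.044678  ]
 [ 0.63479045  0.25184702]
 [ 0.39725791  0.21555174]
 [ 0.44200933 -0.08203697]]
8.798007283102033 8.644635833282464 0.24077652906216443 0.3004703297195878 [0.53860536 0.08517095]
piv [0.45921688 0.07067492] [0.45934229 0.07209049] scene [0.45589219 0.08326208 0.122     ] foot [0.45861607 0.07420853 0.014     ]
lens [0.58769398 0.16855196] 0.16151247793301735 scene [[0.58547573 0.17241796 0.1       ]]
[[ 0.5908898  -0.02005681  0.04      ]
 [ 0.58403342 -0.02369113  0.04      ]] [[0.61500086 0.09185525 0.04      ]]
scene heart top [[ 0.5867206  -0.01257367  0.049     ]] rose [[0.54689671 0.21178168 0.035     ]] dahlia [[0.61107856 0.09815153 0.035     ]]
```

>>> play_rows --deltas '[[0.5, [4, -4, -4], [0, 0, 0]], [1, [8, -8, -8], [0, 0, 0]], [1, [12, -12, -9.6], [0, 0, 0]], [1, [16, -16, -9.6], [0, 0, 0]], [1, [20, -20, -9.6], [0, 0, 0]], [1, [24, -24, -9.6], [0, 0, 0]], [1, [28, -28, -9.6], [0, 0, 0]], [1, [32, -32, -9.6], [0, 0, 0]], [1, [36, -36, -9.6], [0, 0, 0]], [1, [40, -40, -9.6], [0, 0, 0]], [1, [44, -44, -9.6], [0, 0, 0]], [1, [47.5, -48.3, -9.6], [0, 0, 0]]]'

```text
t: 1.65
position: [0.4807, 0.0609, 0.3012]
ee_rot: [0.0, 0.988, 0.156, -0.0]
contact_force: [-0.2, -0.2, 0.3]
finger_gap: 0.006
```

>>> play_rows --deltas '[[1, [0, 0, 0], [0, 0, 0]], [1, [0, 0, 0], [0, 0, 0]]]'

```text
t: 1.9
position: [0.4798, 0.0588, 0.301]
ee_rot: [0.0, 0.988, 0.157, -0.001]
contact_force: [-0.5, 0.3, 0.4]
finger_gap: 0.008
```

```bash
python3 - <<'E'
from h import *
import json
s=bot.get_state();print(s['t'],s['position'],s['ee_rot'],s['joint_positions'],s['finger_gap'],s['contact_force'])
c=cams.get_calibration('wrist');im=snap('wrist','w1')
json.dump({k:np.array(c[k]).tolist() for k in('intrinsics','dist_coeffs','extrinsics')},open('w1.json','w'))
cv2.imwrite('pics/w1b.png',cv2.resize(im[:,:,::-1],(800,600),interpolation=cv2.INTER_CUBIC))
E
```

```text
1.9 [0.47975732 0.058843   0.30102267] [ 2.29882141e-04  9.87670497e-01  1.56545703e-01 -6.16441247e-04] [-5.67438140e-02 -5.17781393e-02  1.62284037e+00 -7.11033814e-04
  1.57163759e+00  1.19966772e+00] 0.008013023226862868 [-0.49429321  0.34324639  0.4255877 ]
```

View pics/w1b.png

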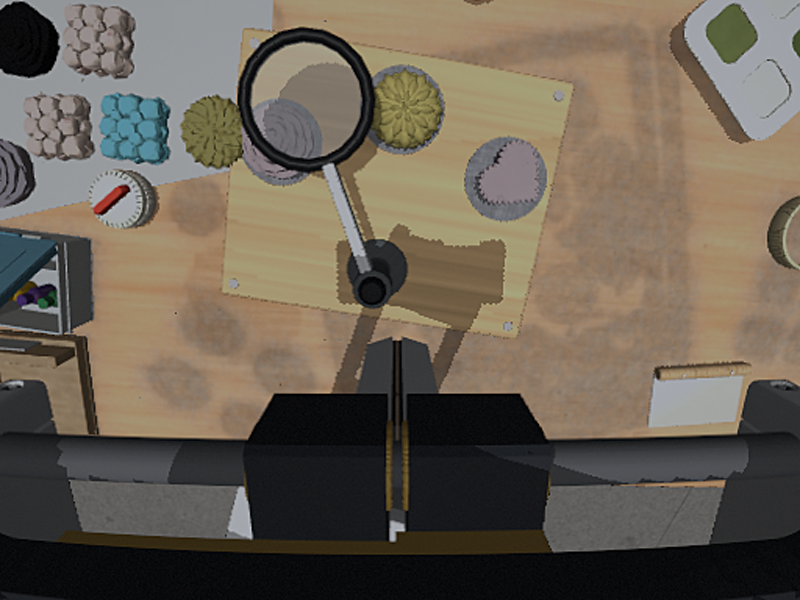

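The wrist view shows the lens (306,98), pivot cap (372,290), heart (510,173), dahlia (405,108) and rose partly under the ring (~283,142), board pegs at (558,96), (508,327), (234,284).

```bash
python3 - <<'E'
from h import *
import json
c=json.load(open('w1.json'))
f=lambda p:(np.array(p,float)+.5)/1.5625-.5
W=lambda p,z:onz('wrist',f(p),z,c)[:,:2]
print('pegs',W([[558,96],[508,327],[234,284],[253,43]],.012))
print('piv cap',W([[372,291]],.122),'foot',W([[378,268]],.014))
print('lens',W([[306,98]],.1))
print('heart top',W([[514,172]],.045),'mats R,C,L',W([[506,179],[403,110],[281,144]],.013))
print('rose',W([[283,141]],.035),'dahlia',W([[405,108]],.035))
# heights by two views
f5=lambda p:np.array(p,float)/5+[150,165]
def tri(pt,pw):
    o1,d1=ray('top',f5([pt]));o2,d2=ray('wrist',f([pw]),c);d1=d1[0]/np.linalg.norm(d1);d2=d2[0]/np.linalg.norm(d2)
    a=np.linalg.lstsq(np.c_[d1,-d2],o2-o1,rcond=None)[0];p,q=o1+a[0]*d1,o2+a[1]*d2
    return np.round((p+q)/2,4),round(np.linalg.norm(p-q),4)
print('tri lens',tri([240,203],[306,98]),'cap',tri([404,425],[372,291]),'dahlia',tri([382,168],[405,108]),'heart',tri([563,205],[514,172]))
E
```

```text
pegs [[ 0.68021052 -0.0427328 ]
 [ 0.44300803 -0.08088861]
 [ 0.39758341  0.21563179]
 [ 0.63484163  0.25459698]]
piv cap [[0.46235187 0.07444353]] foot [[0.46188526 0.07373994]]
lens [[0.59111895 0.17060135]]
heart top [[ 0.59435478 -0.01958364]] mats R,C,L [[ 0.58870823 -0.02175444]
 [ 0.61886802  0.09753053]
 [ 0.55165535  0.20318821]]
rose [[0.55472338 0.19632   ]] dahlia [[0.61781548 0.09554333]]
tri lens (array([0.5846, 0.1603, 0.1442]), np.float64(0.0032)) cap (array([0.4584, 0.0732, 0.1037]), np.float64(0.002)) dahlia (array([0.6205, 0.0958, 0.0081]), np.float64(0.0032)) heart (array([ 0.5926, -0.02  ,  0.043 ]), np.float64(0.004))
```

```bash
cat > plan.py <<'E'
from h import *
PIV=np.array([.461,.073]);R0=.065
def heading(s):
    w,x,y,z=s['ee_rot'];return np.arctan2(2*(x*y+w*z),1-2*(y*y+z*z))
def pose(phi,w,z,r=R0):
    c,s=np.cos(phi),np.sin(phi);p=PIV+r*np.array([c,s])+w*np.array([-s,c]);return p[0],p[1],z,phi
def rows(ps,start=None):
    s=bot.get_state();p0=np.array(s['position']);h=heading(s)
    if start is not None: p0,h=np.array(start[:3]),start[3]
    c,sn=np.cos(h),np.sin(h);out=[]
    for x,y,z,a in ps:
        d=np.array([x,y,z])-p0
        out.append([1,[round(100*(d[0]*c+d[1]*sn),1),round(100*(d[0]*sn-d[1]*c),1),round(-100*d[2],1)],[0,0,round(-np.degrees(a-h),1)]])
    print(out)
E
python3 - <<'E'
from plan import *
print(heading(bot.get_state()))
P=pose(.648,.042,.20);Q=pose(.648,.042,.085);print(P,Q)
rows([P,Q])
E
```

```text
0.3129779946693523
(np.float64(0.4874731103843504), np.float64(0.14571983516605355), 0.2, 0.648) (np.float64(0.4874731103843504), np.float64(0.14571983516605355), 0.085, 0.648)
[[1, [np.float64(3.4), np.float64(-8.1), np.float64(10.1)], [0, 0, np.float64(-19.2)]], [1, [np.float64(3.4), np.float64(-8.1), np.float64(21.6)], [0, 0, np.float64(-19.2)]]]
```

>>> play_rows --deltas '[[1, [1.7, -4, 4], [0, 0, -9.6]], [1, [3.4, -8.1, 8], [0, 0, -19.2]], [1, [3.4, -8.1, 10.1], [0, 0, -19.2]], [1, [3.4, -8.1, 13], [0, 0, -19.2]], [1, [3.4, -8.1, 16], [0, 0, -19.2]], [1, [3.4, -8.1, 19], [0, 0, -19.2]], [1, [3.4, -8.1, 21.6], [0, 0, -19.2]], [1, [3.4, -8.1, 21.6], [0, 0, -19.2]], [1, [3.4, -8.1, 21.6], [0, 0, -19.2]]]'

```text
t: 3.08
position: [0.4885, 0.1457, 0.0866]
ee_rot: [0.0, 0.948, 0.318, 0.001]
contact_force: [-0.2, 0.6, 0.4]
finger_gap: 0.007
```

```bash
python3 - <<'E'
from plan import *
s=bot.get_state();print(s['t'],s['position'],heading(s),s['contact_force'])
im=snap('scene','s2');cv2.imwrite('pics/s2c.png',cv2.resize(im[150:300,170:340,::-1],None,fx=4,fy=4,interpolation=cv2.INTER_CUBIC))
im=snap('wrist','w2')
E
```

```text
3.075 [0.48850931 0.14573759 0.08657446] 0.647137660617934 [-0.17900136  0.56192221  0.42473188]
```

View pics/s2c.png

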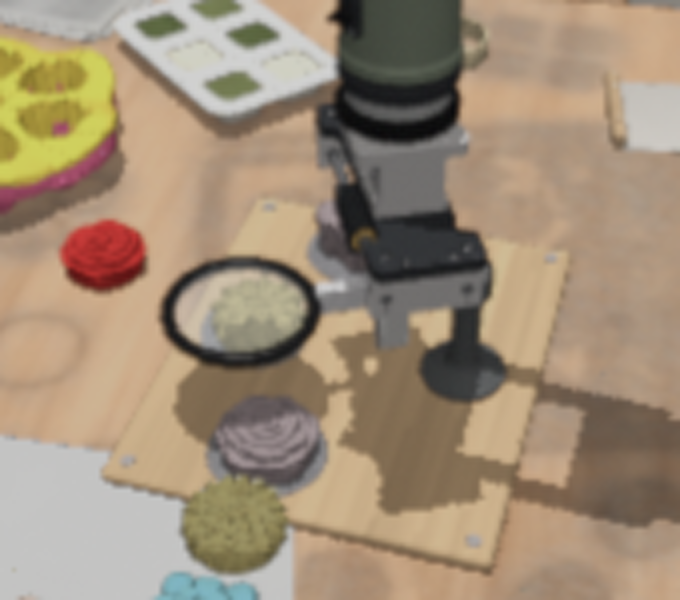

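View pics/w2.png

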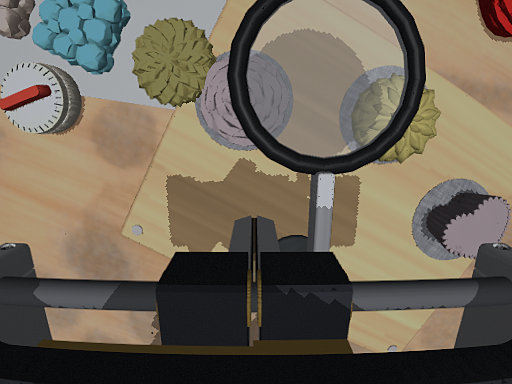

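```bash
sed -i 's/round(100\*\(([^)]*)\|d\[2\]\)/round(100*\1/g; s/,1),round(100/,2),round(100/; s/,1),round(-100/,2),round(-100/; s/round(-np/round(-1.0*np/' plan.py; sed -i 's/out.append(.*/out.append([1,[float(round(100*(d[0]*c+d[1]*sn),2)),float(round(100*(d[0]*sn-d[1]*c),2)),float(round(-100*d[2],1))],[0,0,float(round(-np.degrees(a-h),1))]])/' plan.py
python3 - <<'E'
from plan import *
ws=[.036,.030,.025,.021,.019,.0175]
rows([pose(.648,w,.0865) for w in ws]+[pose(.648-.03*k,.0175,.0865) for k in range(1,7)])
E
```

```text
[[1, [-0.15, 0.55, 0.1], [0, 0, -0.0]], [1, [-0.15, 1.15, 0.1], [0, 0, -0.0]], [1, [-0.15, 1.65, 0.1], [0, 0, -0.0]], [1, [-0.15, 2.05, 0.1], [0, 0, -0.0]], [1, [-0.15, 2.25, 0.1], [0, 0, -0.0]], [1, [-0.15, 2.4, 0.1], [0, 0, -0.0]], [1, [-0.1, 2.6, 0.1], [0, 0, 1.7]], [1, [-0.06, 2.8, 0.1], [0, 0, 3.4]], [1, [-0.02, 3.0, 0.1], [0, 0, 5.2]], [1, [0.01, 3.19, 0.1], [0, 0, 6.9]], [1, [0.03, 3.39, 0.1], [0, 0, 8.6]], [1, [0.05, 3.6, 0.1], [0, 0, 10.3]]]
```

>>> play_rows --deltas '[[1, [-0.1, 0.55, 0], [0, 0, 0]], [1, [-0.1, 1.15, 0], [0, 0, 0]], [1, [-0.1, 1.65, 0], [0, 0, 0]], [1, [-0.1, 2.05, 0], [0, 0, 0]], [1, [-0.1, 2.25, 0], [0, 0, 0]], [1, [-0.1, 2.4, 0], [0, 0, 0]], [1, [-0.1, 2.6, 0], [0, 0, 1.7]], [1, [-0.05, 2.8, 0], [0, 0, 3.4]], [1, [0, 3.0, 0], [0, 0, 5.2]], [1, [0, 3.2, 0], [0, 0, 6.9]], [1, [0.05, 3.4, 0], [0, 0, 8.6]], [1, [0.05, 3.6, 0], [0, 0, 10.3]]]'

```text
t: 4.68
position: [0.5099, 0.1183, 0.0854]
ee_rot: [-0.0, 0.973, 0.231, 0.0]
contact_force: [0.6, 4.3, -1.1]
finger_gap: 0.004
```

```bash
python3 - <<'E'
from plan import *
s=bot.get_state();print(s['t'],s['position'],heading(s),s['contact_force'],pose(.468,.0175,.0865))
im=snap('wrist','w3')
rows([pose(.468-.04*k,.0175,.0865) for k in range(1,13)],pose(.468,.0175,.0865))
E
```

```text
4.675 [0.50992462 0.11827218 0.08541922] 0.467042103587935 [ 0.63972246  4.2545462  -1.05193637] (np.float64(0.5111164087328713), np.float64(0.1179399107222053), 0.0865, 0.468)
[[1, [0.06, 0.26, -0.0], [0, 0, 2.3]], [1, [0.12, 0.53, -0.0], [0, 0, 4.6]], [1, [0.16, 0.79, -0.0], [0, 0, 6.9]], [1, [0.2, 1.06, -0.0], [0, 0, 9.2]], [1, [0.22, 1.33, -0.0], [0, 0, 11.5]], [1, [0.23, 1.6, -0.0], [0, 0, 13.8]], [1, [0.23, 1.86, -0.0], [0, 0, 16.0]], [1, [0.22, 2.13, -0.0], [0, 0, 18.3]], [1, [0.2, 2.4, -0.0], [0, 0, 20.6]], [1, [0.17, 2.67, -0.0], [0, 0, 22.9]], [1, [0.13, 2.94, -0.0], [0, 0, 25.2]], [1, [0.07, 3.2, -0.0], [0, 0, 27.5]]]
```

View pics/w3.png

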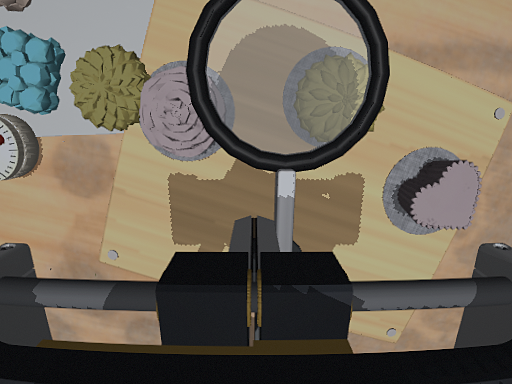

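>>> play_rows --deltas '[[1, [0.05, 0.25, 0], [0, 0, 2.3]], [1, [0.1, 0.55, 0], [0, 0, 4.6]], [1, [0.15, 0.8, 0], [0, 0, 6.9]], [1, [0.2, 1.05, 0], [0, 0, 9.2]], [1, [0.2, 1.35, 0], [0, 0, 11.5]], [1, [0.25, 1.6, 0], [0, 0, 13.8]], [1, [0.25, 1.85, 0], [0, 0, 16]], [1, [0.2, 2.15, 0], [0, 0, 18.3]], [1, [0.2, 2.4, 0], [0, 0, 20.6]], [1, [0.15, 2.65, 0], [0, 0, 22.9]], [1, [0.15, 2.95, 0], [0, 0, 25.2]], [1, [0.05, 3.2, 0], [0, 0, 27.5]]]'

```text
t: 6.22
position: [0.5246, 0.0898, 0.0854]
ee_rot: [-0.0, 1.0, -0.007, -0.0]
contact_force: [-0.6, 3.0, 1.3]
finger_gap: 0.008
```

```bash
python3 - <<'E'
from plan import *
s=bot.get_state();print(s['t'],s['position'],heading(s),s['contact_force'],s['joint_positions'],pose(-.012,.0175,.0865))
rows([pose(-.012-.042*k,.0175,.0865) for k in range(1,13)],pose(-.012,.0175,.0865))
E
```

```text
6.225 [0.52455418 0.08978328 0.08542353] -0.013507325781563316 [-0.56208076  2.95282851  1.34068192] [6.81727847e-03 2.49105112e-01 1.75795947e+00 1.67490345e-05
 1.13470990e+00 1.59111386e+00] (np.float64(0.526205315016196), np.float64(0.08971875873498514), 0.0865, -0.012)
[[1, [0.07, 0.27, -0.0], [0, 0, 2.4]], [1, [0.12, 0.55, -0.0], [0, 0, 4.8]], [1, [0.17, 0.83, -0.0], [0, 0, 7.2]], [1, [0.2, 1.11, -0.0], [0, 0, 9.6]], [1, [0.22, 1.39, -0.0], [0, 0, 12.0]], [1, [0.23, 1.68, -0.0], [0, 0, 14.4]], [1, [0.23, 1.96, -0.0], [0, 0, 16.8]], [1, [0.21, 2.24, -0.0], [0, 0, 19.3]], [1, [0.19, 2.52, -0.0], [0, 0, 21.7]], [1, [0.15, 2.8, -0.0], [0, 0, 24.1]], [1, [0.1, 3.08, -0.0], [0, 0, 26.5]], [1, [0.04, 3.36, -0.0], [0, 0, 28.9]]]
```

>>> play_rows --deltas '[[1, [0.05, 0.25, 0], [0, 0, 2.4]], [1, [0.1, 0.55, 0], [0, 0, 4.8]], [1, [0.15, 0.85, 0], [0, 0, 7.2]], [1, [0.2, 1.1, 0], [0, 0, 9.6]], [1, [0.2, 1.4, 0], [0, 0, 12]], [1, [0.25, 1.7, 0], [0, 0, 14.4]], [1, [0.25, 1.95, 0], [0, 0, 16.8]], [1, [0.2, 2.25, 0], [0, 0, 19.3]], [1, [0.2, 2.5, 0], [0, 0, 21.7]], [1, [0.15, 2.8, 0], [0, 0, 24.1]], [1, [0.1, 3.1, 0], [0, 0, 26.5]], [1, [0.05, 3.35, 0], [0, 0, 28.9]]]'

```text
t: 7.72
position: [0.5248, 0.0562, 0.0854]
ee_rot: [-0.0, 0.967, -0.256, 0.0]
contact_force: [-1.3, 4.0, -0.7]
finger_gap: 0.002
```

```bash
python3 - <<'E'
from plan import *
import json
s=bot.get_state();print(s['t'],s['position'],heading(s),s['contact_force'],s['joint_positions'],pose(-.516,.0175,.0865))
c=cams.get_calibration('wrist');json.dump({k:np.array(c[k]).tolist() for k in('intrinsics','dist_coeffs','extrinsics')},open('w4.json','w'))
im=snap('wrist','w4');cv2.imwrite('pics/w4b.png',cv2.resize(im[:,:,::-1],(800,600),interpolation=cv2.INTER_CUBIC))
im=snap('top','t4');cv2.imwrite('pics/t4c.png',cv2.resize(im[165:285,150:310,::-1],None,fx=5,fy=5,interpolation=cv2.INTER_CUBIC))
E
```

```text
7.725 [0.52481181 0.05623551 0.08539904] -0.5180545680823635 [-1.33554803  4.03756474 -0.69542593] [-5.73027845e-02  2.40352870e-01  1.76910909e+00 -2.29326494e-07
  1.13187074e+00  2.03154819e+00] (np.float64(0.5261715695735658), np.float64(0.05615017746924687), 0.0865, -0.516)
```

View pics/w4b.png

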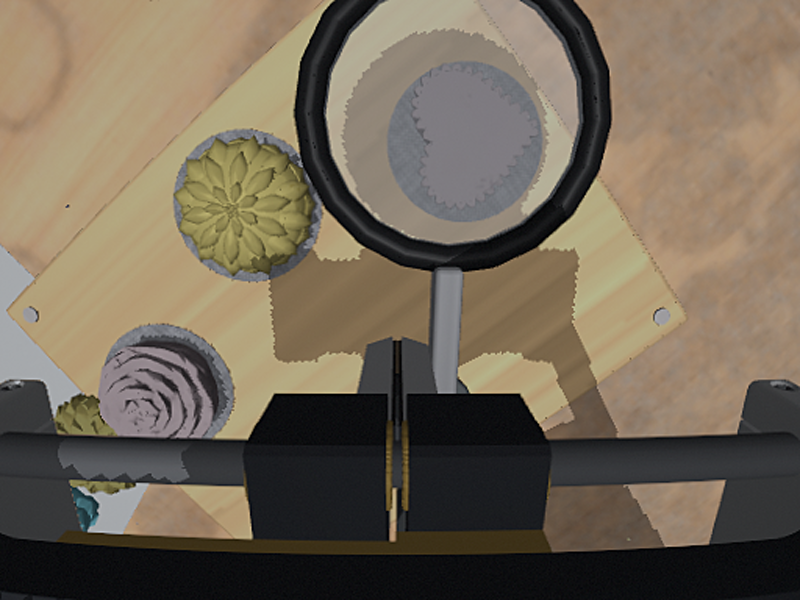

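View pics/t4c.png

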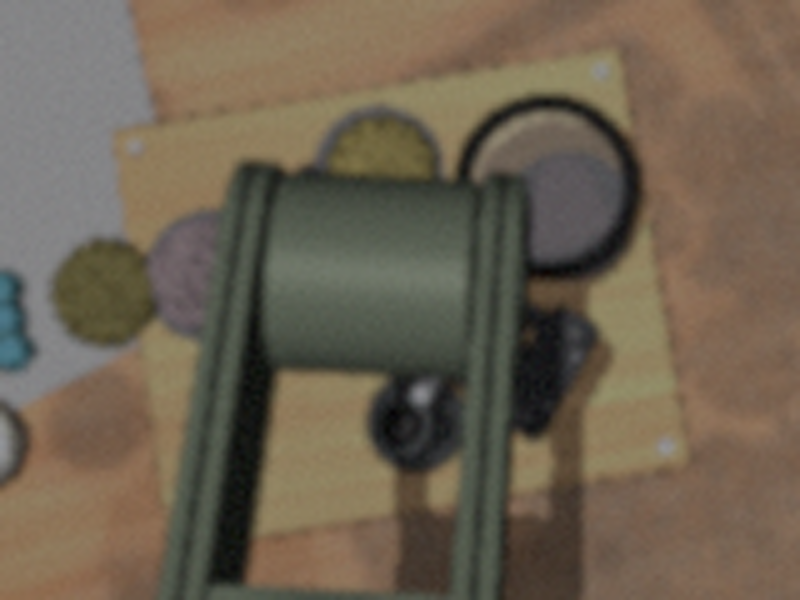

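The wrist picture shows the lens ring centred near (454,113), with the heart seen through it centred near (478,137); still some to go, rightwards.

```bash
cat > lens.py <<'E'
from plan import *
import json
from scipy.optimize import least_squares
def ringcentre(im,cal,guess,vis=None):
    # dark ring pixels cast on z=.1; circle fit (kasa) of dark pixels near expected annulus
    g=im.max(2);m=(g<45);ys,xs=np.nonzero(m);k=ys<185;P=onz('wrist',np.c_[xs[k],ys[k]],.1,cal)[:,:2]
    c=np.array(guess)
    for _ in range(8):
        r=np.linalg.norm(P-c,axis=1);q=P[(r>.042)&(r<.062)]
        f=least_squares(lambda v:np.linalg.norm(q-v[:2],axis=1)-v[2],[*c,.05],loss='soft_l1',f_scale=.003);c=f.x[:2]
    return c,f.x[2],len(q)
E
python3 - <<'E'
from lens import *
c=json.load(open('w4.json'));im=cv2.imread('pics/w4.png')[:,:,::-1]
L,r,n=ringcentre(im,c,(.595,-.005));print(L,r,n)
d=L-PIV;print('r',np.linalg.norm(d),'phi',np.arctan2(d[1],d[0]))
f=lambda p:(np.array(p,float)+.5)/1.5625-.5
print('heart box corners',onz('wrist',f([[478,137],[415,100],[540,132],[478,63],[460,208]]),.045,c)[:,:2])
print('matR',onz('wrist',f([[466,141]]),.013,c)[:,:2])
E
```

```text
[ 0.59812255 -0.00741932] 0.049669959932368696 6796
r 0.15896497151211197 phi -0.5304172962325093
heart box corners [[ 5.88211241e-01 -2.25793262e-02]
 [ 6.16805814e-01 -5.06333657e-03]
 [ 5.76115148e-01 -4.90599885e-02]
 [ 6.16818224e-01 -3.77406843e-02]
 [ 5.63554175e-01  9.38059123e-05]]
matR [[ 0.58963057 -0.02246996]]
```

```bash
python3 - <<'E'
from plan import *
rows([pose(-.516-.0196*k,.0175,.0865) for k in range(1,6)],pose(-.516,.0175,.0865))
E
```

```text
[[1, [0.03, 0.13, -0.0], [0, 0, 1.1]], [1, [0.06, 0.26, -0.0], [0, 0, 2.2]], [1, [0.09, 0.39, -0.0], [0, 0, 3.4]], [1, [0.12, 0.51, -0.0], [0, 0, 4.5]], [1, [0.14, 0.64, -0.0], [0, 0, 5.6]]]
```

>>> play_rows --deltas '[[1, [0.05, 0.15, 0], [0, 0, 1.1]], [1, [0.05, 0.25, 0], [0, 0, 2.2]], [1, [0.1, 0.4, 0], [0, 0, 3.4]], [1, [0.1, 0.5, 0], [0, 0, 4.5]], [1, [0.15, 0.65, 0], [0, 0, 5.6]], [1, [0.15, 0.65, 0], [0, 0, 5.6]]]'

```text
t: 8.57
position: [0.5229, 0.0498, 0.0855]
ee_rot: [0.0, 0.953, -0.302, 0.0]
contact_force: [0.6, 0.8, -1.9]
finger_gap: 0.004
```

```bash
python3 - <<'E'
from lens import *
s=bot.get_state();print(s['t'],s['position'],heading(s),s['contact_force'],pose(-.614,.0175,.0865))
c=cams.get_calibration('wrist');im=snap('wrist','w5');cv2.imwrite('pics/w5b.png',cv2.resize(im[:,:,::-1],(800,600),interpolation=cv2.INTER_CUBIC))
L,r,n=ringcentre(im,c,(.59,-.02));d=L-PIV;print(L,r,n,np.linalg.norm(d),np.arctan2(d[1],d[0]))
E
```

```text
8.575 [0.52287934 0.04976195 0.08552652] -0.61321416480523 [ 0.58551764  0.83580465 -1.94794325] (np.float64(0.5242102253597861), np.float64(0.049854430014254325), 0.0865, -0.614)
[ 0.58921332 -0.02073066] 0.049655360570372085 6784 0.15882094527974944 -0.6312639501453601
```

View pics/w5b.png

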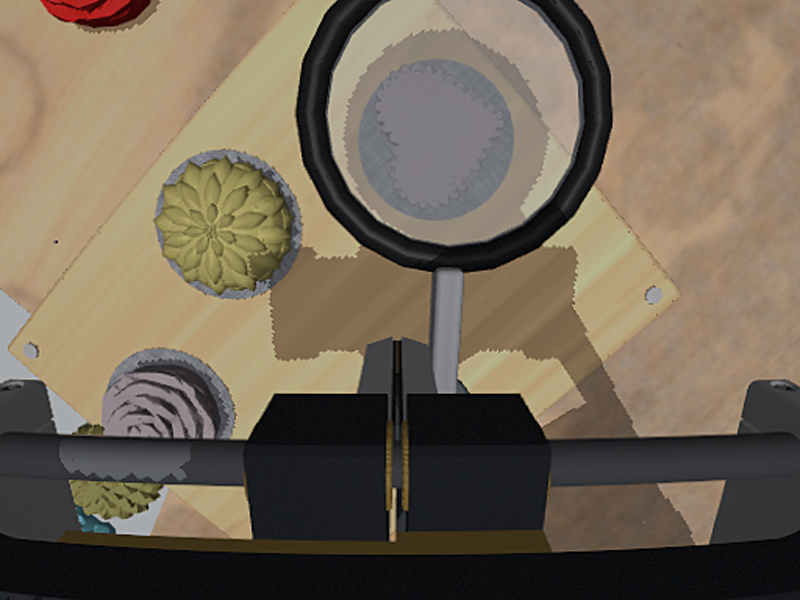

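```bash
python3 - <<'E'
from lens import *
f=lambda p:(np.array(p,float)+.5)/1.5625-.5
print(onz('wrist',f([[441,134],[436,139]]),.045)[:,:2],onz('wrist',f([[436,139]]),.013)[:,:2])
im=snap('scene','s5');cv2.imwrite('pics/s5c.png',cv2.resize(im[150:300,170:340,::-1],None,fx=4,fy=4,interpolation=cv2.INTER_CUBIC))
E
```

```text
[[ 0.58944714 -0.0212425 ]
 [ 0.58892732 -0.0180836 ]] [[ 0.58993439 -0.02211195]]
```

View pics/s5c.png

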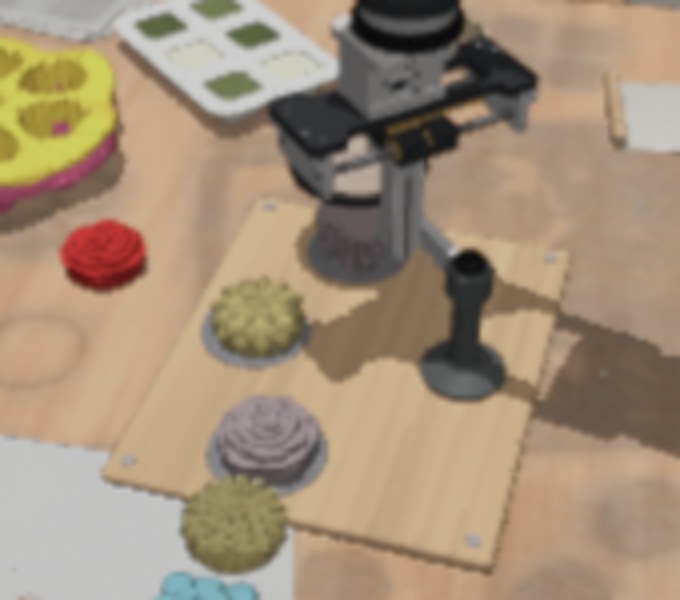

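Lens and heart agree within about 1 mm. I back the finger off and let it stand.

>>> play_rows --deltas '[[1, [0, -0.5, 0], [0, 0, 0]], [1, [0, -1.5, 0], [0, 0, 0]], [1, [0, -2.5, 0], [0, 0, 0]], [1, [0, -2.5, 0], [0, 0, 0]], [1, [0, -2.5, 0], [0, 0, 0]], [1, [0, -2.5, 0], [0, 0, 0]], [1, [0, -2.5, 0], [0, 0, 0]], [1, [0, -2.5, 0], [0, 0, 0]], [1, [0, -2.5, 0], [0, 0, 0]], [1, [0, -2.5, 0], [0, 0, 0]], [1, [0, -2.5, 0], [0, 0, 0]], [1, [0, -2.5, 0], [0, 0, 0]]]'

```text
t: 10.18
position: [0.5372, 0.0705, 0.0854]
ee_rot: [0.0, 0.953, -0.302, -0.0]
contact_force: [0.4, 0.4, 0.5]
finger_gap: 0.005
```

>>> play_rows --deltas '[[1, [0, 0, 0], [0, 0, 0]], [1, [0, 0, 0], [0, 0, 0]], [1, [0, 0, 0], [0, 0, 0]], [1, [0, 0, 0], [0, 0, 0]], [1, [0, 0, 0], [0, 0, 0]], [1, [0, 0, 0], [0, 0, 0]], [1, [0, 0, 0], [0, 0, 0]], [1, [0, 0, 0], [0, 0, 0]], [1, [0, 0, 0], [0, 0, 0]], [1, [0, 0, 0], [0, 0, 0]], [1, [0, 0, 0], [0, 0, 0]], [1, [0, 0, 0], [0, 0, 0]]]'

```text
t: 11.68
position: [0.5372, 0.0705, 0.0855]
ee_rot: [-0.0, 0.953, -0.302, -0.0]
contact_force: [-1.0, 0.0, -0.0]
finger_gap: 0.005
```

```bash
python3 - <<'E'
from lens import *
s=bot.get_state();print(s['t'],s['position'],heading(s),s['contact_force'])
c=cams.get_calibration('wrist');im=snap('wrist','w6')
L,r,n=ringcentre(im,c,(.59,-.02));d=L-PIV;print(L,r,n,np.linalg.norm(d),np.arctan2(d[1],d[0]))
# lift, cross over, go down on right side
rows([pose(-.6133,.0425,.18),pose(-.6315,-.042,.18),pose(-.6315,-.042,.0855)])
E
```

```text
11.675 [0.5372021  0.07050819 0.0854557 ] -0.6130104743893148 [-0.9855742   0.03372579 -0.04359909]
[ 0.58925142 -0.02074129] 0.049749492273078386 6916 0.15885797907072066 -0.6311764409960154
[[1, [0.12, -0.07, -9.5], [0, 0, 0.0]], [1, [0.04, 8.5, -9.5], [0, 0, 1.1]], [1, [0.04, 8.5, -0.0], [0, 0, 1.1]]]
```

>>> play_rows --deltas '[[1, [0, 0, -4], [0, 0, 0]], [1, [0, 0, -8], [0, 0, 0]], [1, [0, 0, -9.5], [0, 0, 0]], [1, [0, 3, -9.5], [0, 0, 0]], [1, [0, 6, -9.5], [0, 0, 1]], [1, [0, 8.5, -9.5], [0, 0, 1]], [1, [0, 8.5, -9.5], [0, 0, 1]], [1, [0, 8.5, -9.5], [0, 0, 1]], [1, [0, 8.5, -6], [0, 0, 1]], [1, [0, 8.5, -3], [0, 0, 1]], [1, [0, 8.5, 0], [0, 0, 1]], [1, [0, 8.5, 0], [0, 0, 1]]]'

```text
t: 13.22
position: [0.4861, 0.0022, 0.0828]
ee_rot: [0.0, 0.951, -0.309, -0.003]
contact_force: [0.5, 0.4, 0.1]
finger_gap: 0.007
```

```bash
python3 - <<'E'
from plan import *
s=bot.get_state();print(s['t'],s['position'],heading(s),s['contact_force'])
im=snap('wrist','w7')
ws=[-.036,-.030,-.025,-.021,-.019,-.0175]
rows([pose(-.631,w,.0855) for w in ws]+[pose(-.631+.03*k,-.0175,.0855) for k in range(1,7)])
rows([pose(-.451+.042*k,-.0175,.0865) for k in range(1,13)],pose(-.451,-.0175,.0865))
E
```

```text
13.225 [0.48608243 0.00222904 0.08281442] -0.6292824872318944 [0.51104065 0.42378581 0.11050068]
[[1, [0.14, -0.57, -0.1], [0, 0, 0.1]], [1, [0.14, -1.17, -0.1], [0, 0, 0.1]], [1, [0.14, -1.67, -0.1], [0, 0, 0.1]], [1, [0.14, -2.07, -0.1], [0, 0, 0.1]], [1, [0.14, -2.27, -0.1], [0, 0, 0.1]], [1, [0.14, -2.42, -0.1], [0, 0, 0.1]], [1, [0.19, -2.62, -0.1], [0, 0, -1.6]], [1, [0.23, -2.81, -0.1], [0, 0, -3.3]], [1, [0.27, -3.01, -0.1], [0, 0, -5.1]], [1, [0.3, -3.21, -0.1], [0, 0, -6.8]], [1, [0.33, -3.41, -0.1], [0, 0, -8.5]], [1, [0.35, -3.61, -0.1], [0, 0, -10.2]]]
[[1, [0.07, -0.27, -0.0], [0, 0, -2.4]], [1, [0.12, -0.55, -0.0], [0, 0, -4.8]], [1, [0.17, -0.83, -0.0], [0, 0, -7.2]], [1, [0.2, -1.11, -0.0], [0, 0, -9.6]], [1, [0.22, -1.39, -0.0], [0, 0, -12.0]], [1, [0.23, -1.68, -0.0], [0, 0, -14.4]], [1, [0.23, -1.96, -0.0], [0, 0, -16.8]], [1, [0.21, -2.24, -0.0], [0, 0, -19.3]], [1, [0.19, -2.52, -0.0], [0, 0, -21.7]], [1, [0.15, -2.8, -0.0], [0, 0, -24.1]], [1, [0.1, -3.08, -0.0], [0, 0, -26.5]], [1, [0.04, -3.36, -0.0], [0, 0, -28.9]]]
```

View pics/w7.png

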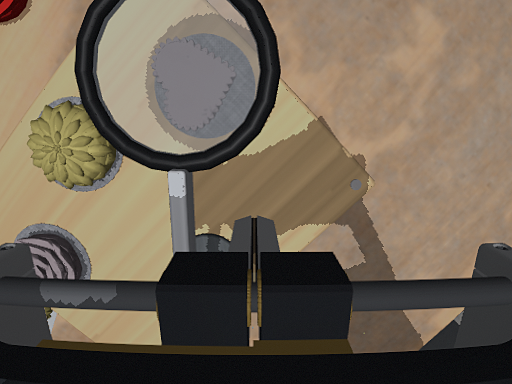

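>>> play_rows --deltas '[[1, [0.1, -0.55, 0], [0, 0, 0]], [1, [0.1, -1.15, 0], [0, 0, 0]], [1, [0.1, -1.65, 0], [0, 0, 0]], [1, [0.1, -2.05, 0], [0, 0, 0]], [1, [0.1, -2.25, 0], [0, 0, 0]], [1, [0.1, -2.4, 0], [0, 0, 0]], [1, [0.15, -2.6, 0], [0, 0, -1.7]], [1, [0.2, -2.8, 0], [0, 0, -3.4]], [1, [0.25, -3.0, 0], [0, 0, -5.1]], [1, [0.3, -3.2, 0], [0, 0, -6.8]], [1, [0.3, -3.4, 0], [0, 0, -8.5]], [1, [0.35, -3.6, 0], [0, 0, -10.2]]]'

```text
t: 14.78
position: [0.5122, 0.0281, 0.0853]
ee_rot: [0.0, 0.975, -0.223, -0.0]
contact_force: [-2.8, -0.7, 1.7]
finger_gap: 0.002
```

```bash
python3 - <<'E'
from lens import *
s=bot.get_state();print(s['t'],s['position'],heading(s),s['contact_force'],pose(-.451,-.0175,.0855))
c=cams.get_calibration('wrist');im=snap('wrist','w8')
L,r,n=ringcentre(im,c,(.60,0));d=L-PIV;print(L,r,n,np.linalg.norm(d),np.arctan2(d[1],d[0]))
E
```

```text
14.775 [0.5122099  0.02814443 0.0853117 ] -0.4503460788017133 [-2.81950602 -0.7165809   1.69258919] (np.float64(0.5118731087707272), np.float64(0.028918520850568563), 0.0855, -0.451)
[0.60323914 0.00186837] 0.04961904492571867 6574 0.15903358037683232 -0.4637154216116681
```

>>> play_rows --deltas '[[1, [0.05, -0.25, 0], [0, 0, -2.4]], [1, [0.1, -0.55, 0], [0, 0, -4.8]], [1, [0.15, -0.85, 0], [0, 0, -7.2]], [1, [0.2, -1.1, 0], [0, 0, -9.6]], [1, [0.2, -1.4, 0], [0, 0, -12]], [1, [0.25, -1.7, 0], [0, 0, -14.4]], [1, [0.25, -1.95, 0], [0, 0, -16.8]], [1, [0.2, -2.25, 0], [0, 0, -19.3]], [1, [0.2, -2.5, 0], [0, 0, -21.7]], [1, [0.15, -2.8, 0], [0, 0, -24.1]], [1, [0.1, -3.1, 0], [0, 0, -26.5]], [1, [0.05, -3.35, 0], [0, 0, -28.9]]]'

```text
t: 16.32
position: [0.5279, 0.0581, 0.0857]
ee_rot: [0.0, 1.0, 0.027, 0.0]
contact_force: [1.6, -2.3, -1.5]
finger_gap: 0.005
```

>>> play_rows --deltas '[[1, [0.05, -0.25, 0], [0, 0, -2.4]], [1, [0.1, -0.55, 0], [0, 0, -4.8]], [1, [0.15, -0.85, 0], [0, 0, -7.2]], [1, [0.2, -1.1, 0], [0, 0, -9.6]], [1, [0.2, -1.4, 0], [0, 0, -12]], [1, [0.25, -1.7, 0], [0, 0, -14.4]], [1, [0.25, -1.95, 0], [0, 0, -16.8]], [1, [0.2, -2.25, 0], [0, 0, -19.3]], [1, [0.2, -2.5, 0], [0, 0, -21.7]], [1, [0.15, -2.8, 0], [0, 0, -24.1]], [1, [0.1, -3.1, 0], [0, 0, -26.5]], [1, [0.05, -3.35, 0], [0, 0, -28.9]]]'

```text
t: 17.82
position: [0.5262, 0.0917, 0.0855]
ee_rot: [-0.0, 0.961, 0.276, 0.0]
contact_force: [2.7, -1.6, 0.2]
finger_gap: 0.005
```

```bash
python3 - <<'E'
from lens import *
s=bot.get_state();print(s['t'],s['position'],heading(s),s['contact_force'],pose(.557,-.0175,.0855))
c=cams.get_calibration('wrist');im=snap('wrist','w9')
L,r,n=ringcentre(im,c,(.60,.15));d=L-PIV;print(L,r,n,np.linalg.norm(d),np.arctan2(d[1],d[0]))
rows([pose(.557+.04*k,-.0175,.0865) for k in range(1,9)],pose(.557,-.0175,.0865))
E
```

```text
17.825 [0.5262478  0.09167726 0.085483  ] 0.5592465681269916 [ 2.74428698 -1.56475172  0.17053247] (np.float64(0.5254261513532875), np.float64(0.09250694803918066), 0.0855, 0.557)
[0.60007328 0.15351782] 0.049643774348424013 6486 0.1607000216625163 0.5248049557131993
[[1, [0.06, -0.26, -0.0], [0, 0, -2.3]], [1, [0.12, -0.53, -0.0], [0, 0, -4.6]], [1, [0.16, -0.79, -0.0], [0, 0, -6.9]], [1, [0.2, -1.06, -0.0], [0, 0, -9.2]], [1, [0.22, -1.33, -0.0], [0, 0, -11.5]], [1, [0.23, -1.6, -0.0], [0, 0, -13.8]], [1, [0.23, -1.86, -0.0], [0, 0, -16.0]], [1, [0.22, -2.13, -0.0], [0, 0, -18.3]]]
```

View pics/w9.png

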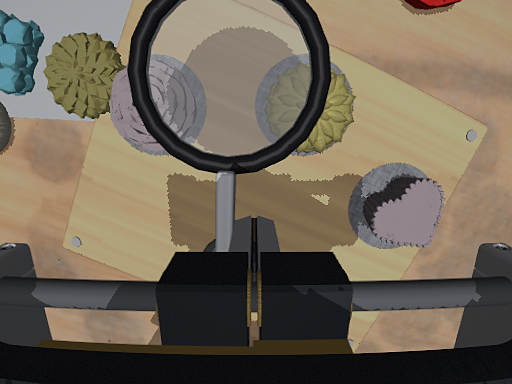

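>>> play_rows --deltas '[[1, [0.05, -0.25, 0], [0, 0, -2.3]], [1, [0.1, -0.55, 0], [0, 0, -4.6]], [1, [0.15, -0.8, 0], [0, 0, -6.9]], [1, [0.2, -1.05, 0], [0, 0, -9.2]], [1, [0.2, -1.35, 0], [0, 0, -11.5]], [1, [0.25, -1.6, 0], [0, 0, -13.8]], [1, [0.25, -1.85, 0], [0, 0, -16]], [1, [0.2, -2.15, 0], [0, 0, -18.3]]]'

```text
t: 18.88
position: [0.5166, 0.1109, 0.0854]
ee_rot: [-0.0, 0.905, 0.425, 0.0]
contact_force: [3.2, -0.4, -0.3]
finger_gap: 0.004
```

```bash
python3 - <<'E'
from lens import *
s=bot.get_state();print(s['t'],s['position'],heading(s),s['contact_force'],s['joint_positions'],pose(.877,-.0175,.0855))
c=cams.get_calibration('wrist');im=snap('wrist','w10');cv2.imwrite('pics/w10b.png',cv2.resize(im[:,:,::-1],(800,600),interpolation=cv2.INTER_CUBIC))
json.dump({k:np.array(c[k]).tolist() for k in('intrinsics','dist_coeffs','extrinsics')},open('w10.json','w'))
L,r,n=ringcentre(im,c,(.57,.19));d=L-PIV;print(L,r,n,np.linalg.norm(d),np.arctan2(d[1],d[0]))
E
```

```text
18.875 [0.51655528 0.11094943 0.0854313 ] 0.8783530410542764 [ 3.17216217 -0.43283115 -0.32368826] [4.75215608e-02 2.41301441e-01 1.76783271e+00 2.77564746e-04
 1.13220939e+00 7.39847010e-01] (np.float64(0.5160193511624781), np.float64(0.11178299882242118), 0.0855, 0.877)
[0.56780505 0.19357633] 0.049636843749288874 6322 0.1610775281066089 0.8458889623068598
```

View pics/w10b.png

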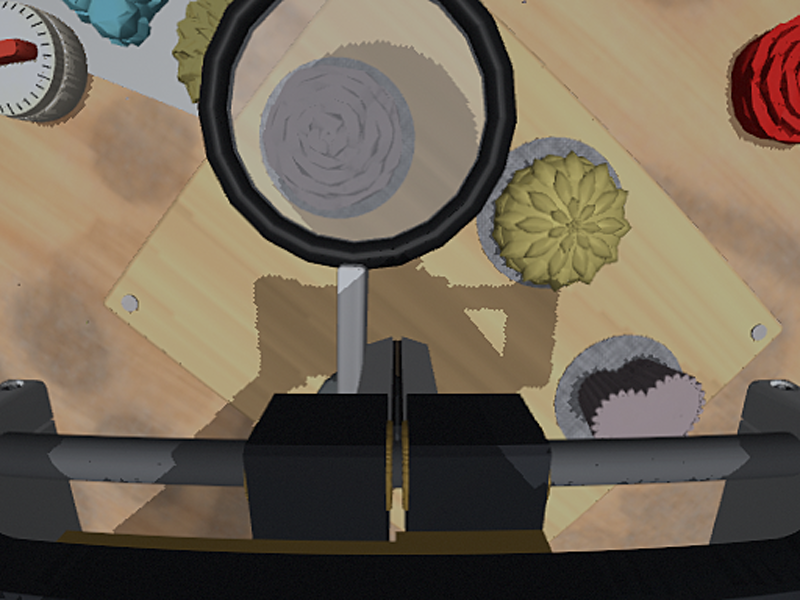

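Rose through the lens spans about (264–412, 57–214), centre (336,136), left of the ring centre (357,113).

```bash
python3 - <<'E'
from lens import *
c=json.load(open('w10.json'))
f=lambda p:(np.array(p,float)+.5)/1.5625-.5
for p,z in (([336,134],.035),([337,138],.013)):
    q=onz('wrist',f([p]),z,c)[0,:2];d=q-PIV;print(q,np.linalg.norm(d),np.arctan2(d[1],d[0]))
rows([pose(.877+.0208*k,-.0175,.0865) for k in range(1,6)],pose(.877,-.0175,.0865))
E
```

```text
[0.55596679 0.2037173 ] 0.161572598837404 0.9425022927608361
[0.554351   0.20548877] 0.16207307582105096 0.9569927329539724
[[1, [0.03, -0.14, -0.0], [0, 0, -1.2]], [1, [0.07, -0.27, -0.0], [0, 0, -2.4]], [1, [0.1, -0.41, -0.0], [0, 0, -3.6]], [1, [0.12, -0.55, -0.0], [0, 0, -4.8]], [1, [0.15, -0.68, -0.0], [0, 0, -6.0]]]
```

>>> play_rows --deltas '[[1, [0.05, -0.15, 0], [0, 0, -1.2]], [1, [0.05, -0.25, 0], [0, 0, -2.4]], [1, [0.1, -0.4, 0], [0, 0, -3.6]], [1, [0.1, -0.55, 0], [0, 0, -4.8]], [1, [0.15, -0.65, 0], [0, 0, -5.8]], [1, [0.15, -0.65, 0], [0, 0, -5.8]]]'

```text
t: 19.68
position: [0.5122, 0.1161, 0.0854]
ee_rot: [-0.0, 0.883, 0.469, -0.0]
contact_force: [2.5, -0.6, -0.1]
finger_gap: 0.004
```

>>> play_rows --deltas '[[1, [0, 0.5, 0], [0, 0, 0]], [1, [0, 1.5, 0], [0, 0, 0]], [1, [0, 2.5, 0], [0, 0, 0]], [1, [0, 2.5, 0], [0, 0, 0]]]'

```text
t: 20.18
position: [0.5341, 0.1014, 0.0854]
ee_rot: [0.0, 0.883, 0.469, 0.0]
contact_force: [0.6, 0.0, 1.3]
finger_gap: 0.004
```

```bash
python3 - <<'E'
from lens import *
s=bot.get_state();print(s['t'],s['position'],heading(s),s['contact_force'])
c=cams.get_calibration('wrist');im=snap('wrist','w11');cv2.imwrite('pics/w11b.png',cv2.resize(im[:,:,::-1],(800,600),interpolation=cv2.INTER_CUBIC))
json.dump({k:np.array(c[k]).tolist() for k in('intrinsics','dist_coeffs','extrinsics')},open('w11.json','w'))
L,r,n=ringcentre(im,c,(.555,.20));d=L-PIV;print(L,r,n,np.linalg.norm(d),np.arctan2(d[1],d[0]))
E
```

```text
20.175 [0.53405455 0.10138198 0.08542339] 0.9759200688384616 [0.63343568 0.01465601 1.30043464]
[0.55503305 0.20398494] 0.04975378401452204 6451 0.161242887548308 0.94816293496097
```

View pics/w11b.png

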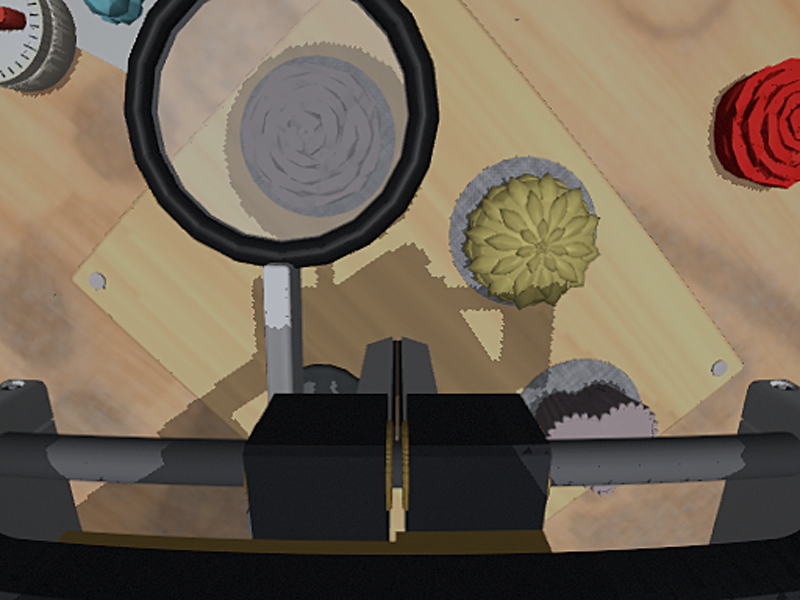

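>>> play_rows --deltas '[[1, [0, 0, -4], [0, 0, 0]], [1, [0, 0, -8], [0, 0, 0]], [1, [0, 0, -12], [0, 0, 0]], [1, [0, 2, -16], [0, 0, 0]], [1, [-3, 4, -20], [0, 0, 0]], [1, [-6, 6, -21.5], [0, 0, 0]], [1, [-6, 6, -21.5], [0, 0, 0]], [1, [-6, 6, -21.5], [0, 0, 0]], [1, [-6, 6, -21.5], [0, 0, 0]]]'

```text
t: 21.35
position: [0.5487, 0.0198, 0.2991]
ee_rot: [-0.001, 0.883, 0.47, -0.001]
contact_force: [-0.2, 0.7, -1.4]
finger_gap: 0.001
```

```bash
python3 - <<'E'
from lens import *
s=bot.get_state();print(s['t'],s['position'],s['contact_force'])
c=cams.get_calibration('wrist');im=snap('wrist','w12');cv2.imwrite('pics/w12b.png',cv2.resize(im[:,:,::-1],(800,600),interpolation=cv2.INTER_CUBIC))
json.dump({k:np.array(c[k]).tolist() for k in('intrinsics','dist_coeffs','extrinsics')},open('w12.json','w'))
L,r,n=ringcentre(im,c,(.555,.204));print(L,r,n)
im=snap('scene','s12');cv2.imwrite('pics/s12c.png',cv2.resize(im[150:300,170:340,::-1],None,fx=4,fy=4,interpolation=cv2.INTER_CUBIC))
E
```

```text
21.35 [0.54865153 0.01983523 0.29913469] [-0.17746414  0.7250045  -1.4291075 ]
[0.55519867 0.20370852] 0.04988409953486357 1772
```

View pics/w12b.png

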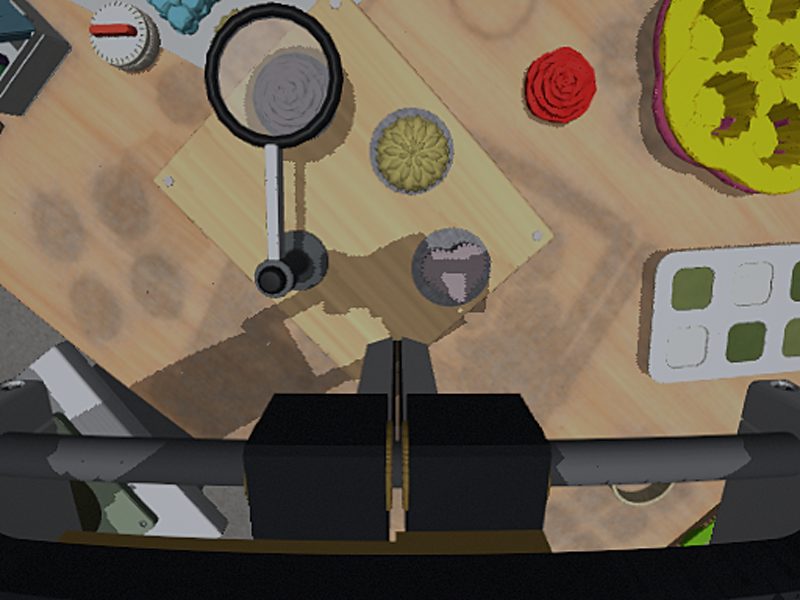

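View pics/s12c.png

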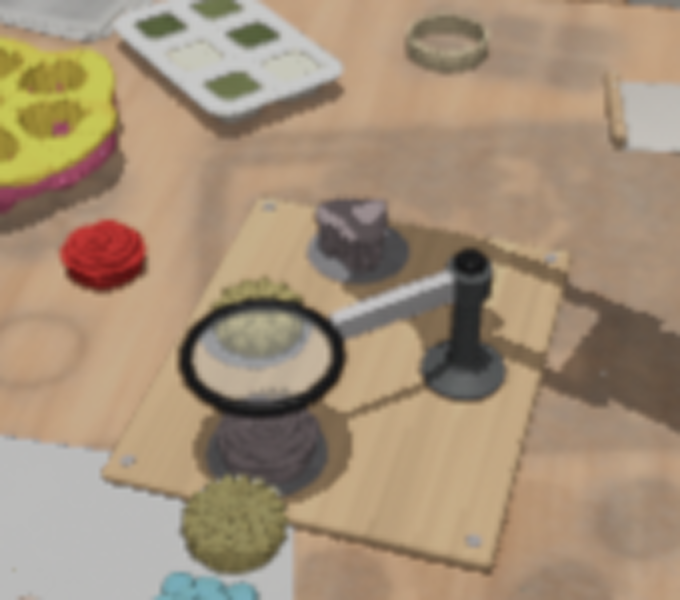

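```bash
python3 - <<'E'
from lens import *
c=json.load(open('w12.json'));f=lambda p:(np.array(p,float)+.5)/1.5625-.5
print('rose',onz('wrist',f([[291,92]]),.03,c)[0,:2],'mat',onz('wrist',f([[291,94]]),.013,c)[0,:2],'dahlia',onz('wrist',f([[413,150]]),.035,c)[0,:2])
print(onz('scene',np.array([[262/4+170,354/4+150]]),.1))
bot.job_done()
E
```

```text
rose [0.5547787  0.20652887] mat [0.55234587 0.20989248] dahlia [0.61950368 0.09822289]
[[0.55293116 0.20352666 0.1       ]]
the job is handed in; nothing more can be done
```

The job is handed in at about 21.5 s of the 67 s allowed. I pushed the arm with the closed fingers resting against one side of the bar, about 65 mm from the pivot.

- **Heart:** I pushed the arm clockwise until the lens measured (0.589, -0.021) against the heart at (0.589, -0.021). I then backed the finger off and let it stand for about 3 s. A second measurement showed the lens had not moved.
- **Rose:** I crossed over above the arm and pushed it back from the other side. The lens ended at (0.555, 0.204) and the rose measured (0.555 to 0.556, 0.204 to 0.207), about 3 mm apart against the 14 mm limit. The scene camera puts the lens at (0.553, 0.204), which agrees.
- **Forces:** The force readings I took during the pushes were about 2.5 to 4.4 N. The gripper is now about 0.3 m up and clear of everything.
- **Other objects:** The soaps, scraper, timer and tape look where they were. I re-measured only the rose and dahlia in numbers at the end, and both came out within a few mm of their first readings.

One check disagreed: an early height check from the top and wrist views was several cm off for the lens, the post cap and the dahlia. That pair of views has little parallax. I used the stated heights instead, and the wrist, top and scene positions then agreed, mostly to within 5 mm. The rough early scene readings of the post cap (about 11 mm off) and the rose (about 17 mm off) did not.

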